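# Sort the bench leftovers into the sample trays

## Robot

A 7-joint arm with a two-finger parallel gripper is mounted at the origin on a cart in front of the work surface, level with it; the furniture and walls round the work are solid. World frame = base frame: x ahead of the robot, y to its left, z up, the work surface at z = 0. Lengths are in m, angles in rad, forces in N, time in s.
With the tool pointing down it reaches from about 0.4 to 0.85 m from the base axis. Payload 4.5 kg.
Tool frame: the origin (TCP) lies between the finger pads; the fingertips stand 11 mm ahead of it and the grasp point (between the pads) lies 8 mm behind it (r.nose_length is the distance from the TCP to the fingertips, in m); z points along the fingers, y is the line along which they close (so a half turn about z gives the same grasp; the last joint's range is limited). The gripper opens to 88 mm and grips with 3 to 60 N. Pads are 18 mm wide; open, the fingers measure 123 mm over their backs; the gripper's body (75 mm by 187 mm) begins 45 mm behind the grasp point.
Start: joints at [1.191, 0.689, -0.195, 1.565, 0.157, 0.902, -0.215], TCP at [0.251, -0.572, 0.25] pointing down, gripper open.
Joint ranges: [-3.01, 3.01], [-0.46, 2.08], [-1.47, 1.51], [0.13, 2.56], [-1, 4.14], [0.04, 2.09], [-2.66, 2.66]. Speed limits (rad/s): [2.57, 2.57, 3.14, 3.14, 3.14, 3.14, 3.14].

## Interface

Orientations are given as a unit quaternion [x, y, z, w].
In Python, from plant import get_state, snapshot, camera_model, r gives the robot as it stands.
- The arm moves only by the shell command python3 -m inch 'ROWS' [FORCE]. ROWS is text: rows parted by semicolons, each of 7 numbers parted by spaces: the opening, from -1 (shut) to 1 (fully open), then the shift along the tool's x, y, z in m, then the turn, a rotation vector about the tool's x, y, z in rad. A call has 1 to 20 rows; each row shifts and turns the commanded pose from where the row before left it, along the tool's axes as they then stand; what a row does not reach is not made up. A row lasts 1/12 s, in which the tool goes at most 41.7 mm and 7.16 degrees, less where a joint would pass 70% of its speed; a pose out of reach is approached as far as the arm can. A call is refused whole if a number of a shift passes 0.0417 or a number of a turn 0.125, either way. A call with a gripper value outside its range is refused whole. The fingers move at their own pace and stop on an object; FORCE is the grip in N (left out, the last holds). Time passes only in rows, so rows that do not move let the fingers close. It gives the time, the measured TCP pose, the force, the opening and the grip force at its end, in the units of the state.
- get_state(): the state, without advancing time (a new reading comes with each control period).
- snapshot(name): name is "scene" or "top" or "wrist"; returns (picture, depth): 480x640x3 uint8, red, green, blue; 480x640 float32, m along the optical axis (not along the pixel's ray), 0 where there is no reading.
- camera_model(name): a dict with "intrinsics" (3x3 intrinsics, pixels), "view" (4x4, takes a point from world to camera coordinates). Camera axes: x right, y down, z forward; pixel columns grow to the right and rows downward; lengths in m; the calibration is good to about 2 mm. A picture is of the moment at which its call begins: read the wrist's pose just before it. camera_model takes no time and is no camera call; for the wrist camera it gives the pose at the moment of the call.
- r.finish_job(): hands the job in; it is judged then, once.
The state is a dict: "clock": time; "q": joint angles; "qd": joint speeds; "joint_torque": joint torques, N m; "tool_pos": TCP position; "eef_rot": TCP orientation; "contact_force": force on the tool from outside, world axes, zero at the start; "moment": the same for the moment, N m; "opening": opening from 0.0 (shut) to 1.0 (fully open); "finger_force": force on a finger pad.
Only numpy, scipy, OpenCV 4.12 (cv2) and the standard library are available. Lean on these libraries where they do the work, as an engineer would, in place of code of your own. Each camera call takes 0.05 s, during which the arm holds its last target. There are 200 camera calls.

## Task

Sort the wheel, the two bolts and the two pine offcuts from the row on the bench into the three trays, each into the tray that already holds a sample of its kind. Set every one down on the tray's bare floor the same way up as it is now (bolts standing on their heads, the wheel and offcuts flat), not on top of anything, and leave the cork sanding block where it is.

Things in the scene. Friction and masses are not known exactly. Their poses are not given: they have to be found in the camera images.
- tray_wheel: Wheel tray: its sample is a fixed wheel lying flat, 65 mm across, 26 high, centred at tray y = +48 mm. Fixed open grey metal tray, one of three alike: 126 (x) x 172 (y) x 18 mm high, walls and floor 3 mm thick (inside 120 x 166). Origin at the centre of its underside, z up, x roughly away from the robot. Sample on tray x = 0; the rest of the floor is clear.
- tray_bolt: Bolt tray: its sample is a fixed black hex bolt standing on its head, 39 mm tall, 16 mm wide, at tray y = +52 mm. Fixed open grey metal tray, one of three alike: 126 (x) x 172 (y) x 18 mm high, walls and floor 3 mm thick (inside 120 x 166). Origin at the centre of its underside, z up, x roughly away from the robot. Sample on tray x = 0; the rest of the floor is clear.
- tray_offcut: Offcut tray: its sample is a fixed small pine block, 40 (along tray x) x 26 (along tray y) x 22 mm, at tray y = +64 mm. Fixed open grey metal tray, one of three alike: 126 (x) x 172 (y) x 18 mm high, walls and floor 3 mm thick (inside 120 x 166). Origin at the centre of its underside, z up, x roughly away from the robot. Sample on tray x = 0; the rest of the floor is clear.
- wheel: Loose rubber-tyred wheel with yellow spokes, lying flat on the bench, 65 mm across, 26 mm high, 35 g. Origin at the centre of its underside, z up.
- bolt_steel: Loose bright steel hex bolt standing on its head, 45 mm tall: head 14 x 16 mm and 5 mm high at the bottom, above it a round shank 8 mm thick. Origin at the centre of the head's underside, z up along the shank. 20 g; it topples easily.
- bolt_brass: Loose brass hex bolt standing on its head, 50 mm tall: head 14 x 16 mm and 5 mm high at the bottom, above it a round shank 8 mm thick. Origin at the centre of the head's underside, z up along the shank. 20 g; it topples easily.
- offcut_thick: Loose stubby pine offcut, 30 (x) x 45 (y) x 30 mm high, 23 g. Origin at the centre of its underside, z up.
- offcut_slim: Loose slim pine offcut, 20 (x) x 60 (y) x 20 mm high, 13 g. Origin at the centre of its underside, z up.
- cork_block: Loose cork sanding block with sandpaper under it, 38 (x) x 63 (y) x 25 mm high, at the right-hand end of the row. Not an offcut: it has no tray and stays where it is. Origin at the centre of its underside.

How it is judged:
At the end, for the whole second after the job is handed in: The wheel is in the wheel tray, both bolts in the bolt tray and both offcuts in the offcut tray: each origin within the tray's inner walls and within 5 mm of the tray's floor, standing the way up it started to within 0.15 rad, and at rest; the cork block is within 20 mm of where it started (x of wheel in the frame of tray_wheel between -0.06 and 0.06 m and y of wheel in the frame of tray_wheel between -0.083 and 0.083 m and z of wheel in the frame of tray_wheel between -0.002 and 0.008 m and angle between each of wheel, bolt_steel, bolt_brass, offcut_thick, offcut_slim's own z axis and vertical below 0.15 rad and linear speed of each of wheel, bolt_steel, bolt_brass, offcut_thick, offcut_slim below 0.02 m/s and angular speed of each of wheel, bolt_steel, bolt_brass, offcut_thick, offcut_slim below 0.3 rad/s and x of bolt_steel in the frame of tray_bolt between -0.06 and 0.06 m and y of bolt_steel in the frame of tray_bolt between -0.083 and 0.083 m and z of bolt_steel in the frame of tray_bolt between -0.002 and 0.008 m and x of bolt_brass in the frame of tray_bolt between -0.06 and 0.06 m and y of bolt_brass in the frame of tray_bolt between -0.083 and 0.083 m and z of bolt_brass in the frame of tray_bolt between -0.002 and 0.008 m and x of offcut_thick in the frame of tray_offcut between -0.06 and 0.06 m and y of offcut_thick in the frame of tray_offcut between -0.083 and 0.083 m and z of offcut_thick in the frame of tray_offcut between -0.002 and 0.008 m and x of offcut_slim in the frame of tray_offcut between -0.06 and 0.06 m and y of offcut_slim in the frame of tray_offcut between -0.083 and 0.083 m and z of offcut_slim in the frame of tray_offcut between -0.002 and 0.008 m and not (distance of cork_block from where it was at the start of the episode above 0.02 m)); the robot touches nothing.
It fails at once if the cork sanding block was moved more than 20 mm (distance of cork_block from where it was at the start of the episode above 0.02 m).
It also fails if it takes over 136 s, if anything falls off the work surface, if the arm or the gripper's body presses on something with over 40 N, if the wrist force passes 120 N, or if a joint passes its speed limit or range.

## Working session

There is one attempt and no reset: what is moved stays moved. The work goes in short steps, Python scripts to look and compute and a shell command to move; the robot and the scene stay as the last step left them, time stands still between calls to the robot, and variables do not carry over. Pictures are saved under pics/ and viewed, at most 14 in all, crops included, and the job is handed in when it is done.

```bash
ls; python3 - <<'E'
from plant import *
import cv2,os,numpy as np
os.makedirs('pics',exist_ok=True)
s=get_state();print({k:np.round(v,3) for k,v in s.items()}, r.nose_length)
for n in ("top","scene"):
    p,d=snapshot(n);cv2.imwrite(f'pics/{n}0.png',p[:,:,::-1]);np.save(f'{n}d.npy',d)
    m=camera_model(n);print(m)
E
```

```text
pics
{'clock': np.float64(0.0), 'q': array([ 1.191,  0.69 , -0.195,  1.566,  0.157,  0.903, -0.215]), 'qd': array([-0.001,  0.002,  0.   , -0.   ,  0.001, -0.   , -0.001]), 'joint_torque': array([ 0.0000e+00, -5.2756e+01, -1.2670e+00, -1.5343e+01, -5.3000e-02,
        7.0000e-03,  0.0000e+00]), 'tool_pos': array([ 0.251, -0.572,  0.249]), 'eef_rot': array([ 0.979,  0.205, -0.   , -0.001]), 'contact_force': array([ 0.128,  0.388, -0.165]), 'moment': array([ 0.031, -0.03 ,  0.003]), 'finger_force': np.float64(0.0), 'opening': np.float64(1.0)} 0.011
{'intrinsics': array([[552.55672228,   0.        , 322.70852592],
       [  0.        , 552.55672228, 244.86075402],
       [  0.        ,   0.        ,   1.        ]]), 'view': array([[ 0.02026256, -0.99947917,  0.0251162 ,  0.07087363],
       [-0.99207782, -0.023215  , -0.12346114,  0.54965207],
       [ 0.12397991, -0.02241559, -0.99203151,  1.06427329],
       [ 0.        ,  0.        ,  0.        ,  1.        ]])}
{'intrinsics': array([[575.13449261,   0.        , 326.19668098],
       [  0.        , 575.13449261, 231.26928224],
       [  0.        ,   0.        ,   1.        ]]), 'view': array([[-0.74174611, -0.67041925, -0.01872812,  0.4689164 ],
       [-0.45809289,  0.52683038, -0.71596135,  0.23821663],
       [ 0.48986081, -0.52248232, -0.69788868,  1.12663747],
       [ 0.        ,  0.        ,  0.        ,  1.        ]])}
```

View pics/top0.png

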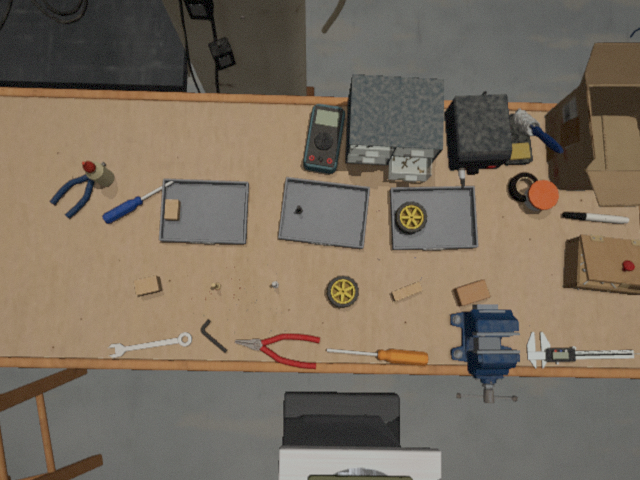

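View pics/scene0.png

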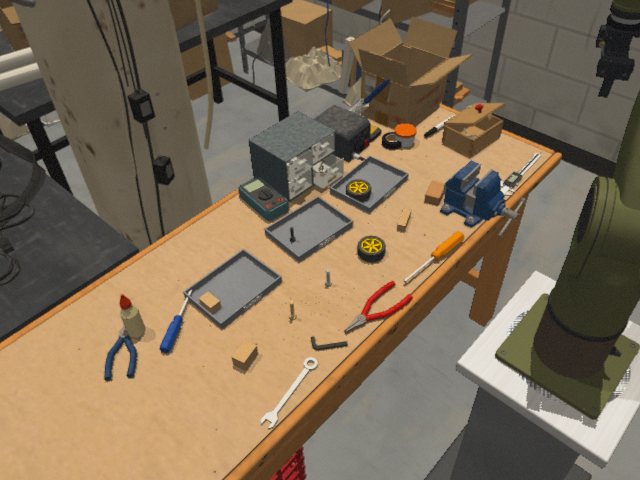

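Top view: row left to right is the thick offcut (148,285), brass bolt (214,287), steel bolt (274,284), wheel (342,291), slim offcut (406,292) and cork (471,292). The trays are offcut (204,212), bolt (323,213) and wheel (433,218). In the scene view the bolts stand upright. The blue vise sits close to the cork.

```bash
cat > h.py <<'E'
import numpy as np,cv2
from scipy.spatial.transform import Rotation as R
from plant import *
def ray(m,uv,z):
    """pixels (n,2) -> world points on plane height z"""
    V=m['view'];K=m['intrinsics'];uv=np.atleast_2d(np.asarray(uv,float))
    d=np.c_[uv,np.ones(len(uv))]@np.linalg.inv(K).T@V[:3,:3]
    c=-V[:3,:3].T@V[:3,3]
    return c+d*((z-c[2])/d[:,2])[:,None]
def cloud(m,d):
    V=m['view'];K=m['intrinsics'];v,u=np.mgrid[:480,:640]
    p=np.stack([(u-K[0,2])/K[0,0]*d,(v-K[1,2])/K[1,1]*d,d],-1)
    return (p-V[:3,3])@V[:3,:3]
def rect(pts):
    """world xy points -> centre, long side, short side, angle of long side (deg from x, -90..90)"""
    (c,(a,b),t)=cv2.minAreaRect((pts[:,:2]*1000).astype(np.float32))
    if a<b: a,b,t=b,a,t+90
    return np.round(c,1),round(a,1),round(b,1),round((t+90)%180-90,1)
def tcp():
    s=get_state();q=R.from_quat(s['eef_rot'])
    return s['tool_pos'],q
E
python3 - <<'E'
from h import *
m=camera_model('top');d=np.load('topd.npy');im=cv2.imread('pics/top0.png')
P=cloud(m,d);print('bench z',np.median(P[300:330,150:330,2]))
hsv=cv2.cvtColor(im,cv2.COLOR_BGR2HSV)
g=((hsv[...,1]<70)&(hsv[...,2]>40)).astype(np.uint8)
for n,(u,v) in dict(off=(204,212),bolt=(323,213),wheel=(433,218)).items():
    k=np.zeros_like(g);k[v-42:v+40,u-52:u+52]=g[v-42:v+40,u-52:u+52]
    k=cv2.morphologyEx(k,cv2.MORPH_OPEN,np.ones((5,5)))
    N,L,S,_=cv2.connectedComponentsWithStats(k);i=1+S[1:,4].argmax()
    ys,xs=np.where(L==i);print(n,rect(ray(m,np.c_[xs,ys],.012)),S[i])
z=P[...,2]
for n,(u,v,h) in dict(thick=(148,285,.03),brass=(214,287,.05),steel=(274,284,.045),wheel=(342,291,.026),slim=(406,292,.02),cork=(471,292,.025)).items():
    w=z[v-22:v+22,u-22:u+22];mk=(w>h*.6)&(w<.06);ys,xs=np.where(mk)
    if len(xs)>3:
        print(n,len(xs),rect(ray(m,np.c_[xs+u-22,ys+v-22],h)),w.max())
E
```

```text
bench z 0.00035737949269669085
off (array([614.3, 325.9]), 177.6, 132.3, 89.6) [ 159  178   90   66 5141]
bolt (array([617. ,  80.9]), 175.8, 132.7, 84.5) [ 278  177   92   72 5430]
wheel (array([ 612.8, -143.7]), 177.2, 131.6, -87.6) [ 390  186   89   64 4668]
thick 389 (array([461.5, 426.4]), 48.1, 31.2, -76.0) 1.1218732417420263
brass 20 (array([463.9, 292.3]), 9.6, 5.8, -88.8) 1.1218732417420263
steel 16 (array([469.6, 177.2]), 7.8, 5.8, 1.8) 1.1218732417420263
wheel 642 (array([457.9,  42. ]), 63.3, 63.2, 79.9) 1.1218732417420263
slim 307 (array([461.6, -86.8]), 61.2, 19.9, -67.3) 1.1218732417420263
cork 721 (array([ 452., -217.]), 70.8, 60.1, -76.8) 1.1218732417420263
```

```bash
cat >> h.py <<'E'
def go(x,y,z,phi=None):
    """print shift in current tool axes (m) and turn about tool z so that closing line (tool y) lies at phi deg (mod 180)"""
    p,q=tcp();M=q.as_matrix();d=M.T@(np.array([x,y,z])-p)
    cur=np.degrees(np.arctan2(M[1,1],M[0,1]));tilt=np.degrees(np.arccos(-M[2,2]))
    print('tcp',np.round(p,4),'phi',round(cur,1),'tilt',round(tilt,2),'shift',np.round(d,4),end=' ')
    if phi is not None:
        t=-((phi-cur+90)%180-90);print('turn',round(np.radians(t),3),'then shift',np.round(R.from_rotvec([0,0,np.radians(t)]).as_matrix().T@d,4))
    else: print()
E
python3 - <<'E'
from h import *
m=camera_model('top');P=cloud(m,np.load('topd.npy'))
for y in np.arange(-.3,.5,.05):
    row=[]
    for x in np.arange(.3,.86,.04):
        k=(abs(P[...,0]-x)<.02)&(abs(P[...,1]-y)<.025)
        row.append(int(1000*P[...,2][k].max()) if k.any() else -1)
    print('%.2f'%y,row)
w=camera_model('wrist');V=w['view'];p,q=tcp();print(q.as_matrix().T@(-V[:3,:3].T@V[:3,3]-p), np.round(V[:3,:3]@q.as_matrix(),2),w['intrinsics'][0])
go(.48,-.08,.22,90)
E
```

```text
-0.30 [4, 110, 110, 111, 6, 8, 7, 6, 7, 25, 203, 184, 134, 96, 11]
-0.25 [86, 113, 113, 114, 30, 28, 23, 24, 23, 22, 79, 93, 94, 94, 93]
-0.20 [91, 113, 113, 112, 31, 26, 25, 8, 25, 25, 84, 96, 95, 93, 92]
-0.15 [6, 27, 7, 14, 7, 6, 27, 10, 9, 25, 77, 132, 133, 133, 132]
-0.10 [23, 31, 8, 8, 26, 18, 24, 33, 34, 29, 116, 135, 135, 133, 134]
-0.05 [15, 30, 6, 9, 26, 5, 23, 32, 33, 24, 126, 133, 134, 133, 133]
-0.00 [6, 20, 7, 30, 31, 25, 25, 24, 23, 24, 125, 135, 133, 134, 133]
0.05 [5, 20, 6, 30, 31, 32, 25, 10, 10, 24, 98, 134, 132, 133, 132]
0.10 [18, 15, 19, 1121, 5, 6, 23, 25, 9, 24, 39, 48, 47, 39, 32]
0.15 [19, 18, 19, 6, 47, 6, 23, 23, 43, 25, 27, 29, 6, 7, 4]
0.20 [5, 19, 17, 6, 46, 5, 6, 6, 5, 6, 7, 7, 5, 7, 6]
0.25 [5, 17, 6, 6, 7, 7, 23, 26, 26, 25, 6, 6, 6, 6, 363]
0.30 [4, 13, 15, 6, 53, 6, 26, 9, 8, 24, 5, 5, 6, 5, 363]
0.35 [6, 10, 11, 6, 6, 7, 26, 8, 15, 24, 6, 6, 6, 5, 124]
0.40 [5, 10, 6, 6, 35, 27, 23, 29, 31, 23, 15, 6, 6, 5, 5]
0.45 [4, 11, 5, 6, 34, 5, 7, 5, 25, 17, 6, 6, 5, 7, 6]
[ 0.07212274  0.00093128 -0.13461728] [[ 0.    1.   -0.  ]
 [-0.96  0.   -0.28]
 [-0.28  0.    0.96]] [351.06132798   0.         320.72662599]
tcp [ 0.251  -0.5718  0.249 ] phi -66.3 tilt 0.09 shift [ 0.4074 -0.3581  0.0295] turn 0.414 then shift [ 0.229  -0.4917  0.0295]
```

```bash
python3 -m inch '1 0 0 0 0 0 .1035;1 0 0 0 0 0 .1035;1 0 0 0 0 0 .1035;1 0 0 0 0 0 .1035;1 .014 -.031 .002 0 0 0;1 .014 -.031 .002 0 0 0;1 .014 -.031 .002 0 0 0;1 .014 -.031 .002 0 0 0;1 .014 -.031 .002 0 0 0;1 .014 -.031 .002 0 0 0;1 .014 -.031 .002 0 0 0;1 .014 -.031 .002 0 0 0;1 .014 -.031 .002 0 0 0;1 .014 -.031 .002 0 0 0;1 .014 -.031 .002 0 0 0;1 .014 -.031 .002 0 0 0;1 .014 -.031 .002 0 0 0;1 .014 -.031 .002 0 0 0;1 .014 -.031 .002 0 0 0;1 .014 -.031 .002 0 0 0'
python3 - <<'E'
from h import *
go(.46,-.087,.2,23)
m=camera_model('wrist');p,d=snapshot('wrist');cv2.imwrite('pics/w1.png',p[:,:,::-1])
P=cloud(m,d);z=P[...,2];np.save('w1z.npy',z)
k=((z>.012)&(z<.1)).astype(np.uint8)
N,L,S,C=cv2.connectedComponentsWithStats(k)
for i in range(1,N):
    if S[i,4]>60:
        h=np.percentile(z[L==i],95);print(S[i],round(h,3),rect(P[L==i]))
E
```

```text
clock: 1.77
tool_pos: [0.4757, -0.0746, 0.2174]
eef_rot: [1.0, -0.0, -0.0, 0.0]
contact_force: [0.1, -0.3, -0.2]
opening: 1.001
finger_force: 0.0
tcp [ 0.4757 -0.0746  0.2174] phi -90.0 tilt 0.03 shift [-0.0157  0.0124  0.0174] turn 1.169 then shift [0.0053 0.0193 0.0174]
[  31    0  213  142 2936] 0.021 (array([608.6,  79.9]), 175.2, 113.8, 85.7)
[ 296    0  211  143 2662] 0.021 (array([ 603.9, -144.8]), 175.1, 112.9, -88.2)
[604   0  36  34 507] 0.023 (array([ 651.3, -334.1]), 43.3, 11.5, 56.4)
[ 307   18   77   87 4925] 0.029 (array([610. , -96.2]), 64.1, 63.8, -46.1)
[ 54  36  34  19 316] 0.042 (array([621.8, 130.4]), 8.7, 7.7, 32.8)
[ 169  201   69   66 3056] 0.026 (array([458. ,  38.8]), 63.9, 63.7, 82.0)
[ 432  203   72   55 2618] 0.025 (array([ 461.2, -220.5]), 61.8, 38.1, -71.4)
[ 304  210   63   41 1272] 0.021 (array([461.1, -89.8]), 60.0, 20.4, -68.0)
[ 39 218  33  16 264] 0.045 (array([469.2, 174.6]), 8.2, 7.7, -66.5)
[ 443  254  124   66 5184] 0.094 (array([ 425.1, -246.8]), 96.6, 34.2, -82.2)
[421 272  17  14 188] 0.022 (array([ 409.1, -188.5]), 16.5, 14.4, -75.1)
[ 218  331  154   21 1990] 0.025 (array([336.6, -47.5]), 166.4, 21.0, -88.4)
[417 389  70  39 820] 0.094 (array([ 293. , -226.9]), 88.1, 66.8, -10.7)
```

View pics/w1.png

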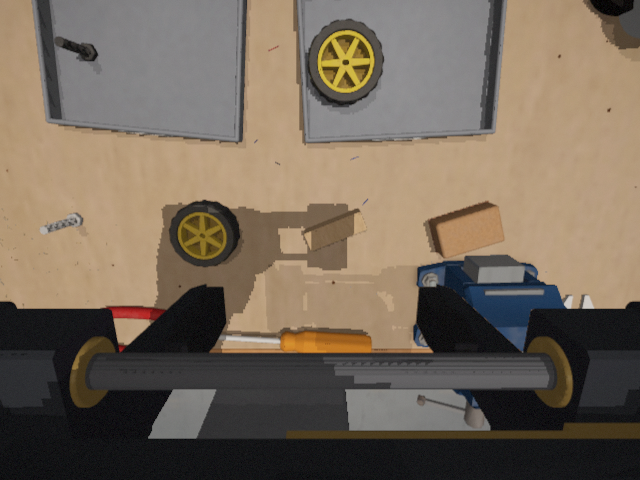

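```bash
python3 -m inch '1 0 0 0 0 0 .117;1 0 0 0 0 0 .117;1 0 0 0 0 0 .117;1 0 0 0 0 0 .117;1 0 0 0 0 0 .117;1 0 0 0 0 0 .117;1 0 0 0 0 0 .117;1 0 0 0 0 0 .117;1 0 0 0 0 0 .117;1 0 0 0 0 0 .117;1 0 0 .027 0 0 0;1 0 .01 .027 0 0 0;1 .005 .01 .027 0 0 0;1 0 0 .027 0 0 0;1 0 0 .027 0 0 0;1 0 0 .02 0 0 0;1 0 0 0 0 0 0'
python3 - <<'E'
from h import *
go(.461,-.0895,.014,22); print(get_state()['q'].round(2))
m=camera_model('wrist');p,d=snapshot('wrist');cv2.imwrite('pics/w2.png',p[:,:,::-1])
E
```

```text
clock: 3.23
tool_pos: [0.4571, -0.0885, 0.0597]
eef_rot: [0.834, -0.552, -0.003, 0.001]
contact_force: [-0.0, -0.1, 0.1]
opening: 0.995
finger_force: 0.0
tcp [ 0.4571 -0.0885  0.0597] phi -157.1 tilt 0.33 shift [ 0.0026 -0.0034  0.0457] turn 0.016 then shift [ 0.0025 -0.0034  0.0457]
[ 0.04  0.86  0.08  2.17 -0.5   0.13 -2.14]
```

View pics/w2.png

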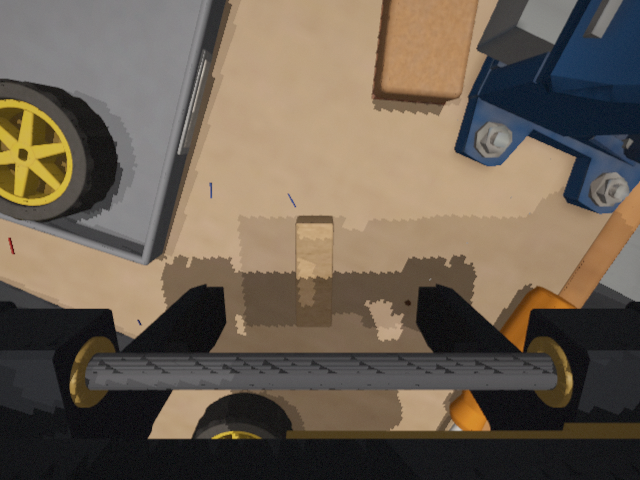

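The slim offcut (314,270) is square between the fingers (gap centre about 321) and nothing is in their way. I'll descend and grip.

```bash
python3 -m inch '1 .0025 -.0034 .015 0 0 0;1 0 0 .015 0 0 .016;1 0 0 .0155 0 0 0;1 0 0 0 0 0 0;-1 0 0 0 0 0 0;-1 0 0 0 0 0 0;-1 0 0 0 0 0 0;-1 0 0 0 0 0 0;-1 0 0 0 0 0 0;-1 0 0 0 0 0 0;-1 0 0 0 0 0 0;-1 0 0 0 0 0 0;-1 0 0 0 0 0 0;-1 0 0 0 0 0 0' 15
python3 - <<'E'
from h import *
go(.461,-.0895,.014,22); print(get_state()['q'].round(2))
E
```

```text
clock: 4.45
tool_pos: [0.4632, -0.0897, 0.0174]
eef_rot: [0.829, -0.559, -0.0, 0.0]
contact_force: [-1.1, -0.5, 0.5]
opening: 0.264
finger_force: 0.0
tcp [ 0.4632 -0.0897  0.0174] phi -158.0 tilt 0.03 shift [-0.0011  0.002   0.0034] turn 0.001 then shift [-0.0011  0.002   0.0034]
[ 0.08  0.95  0.03  2.16 -0.54  0.04 -2.12]
```

```bash
python3 -m inch '-1 0 0 0 0 0 0;-1 0 0 0 0 0 0;-1 0 0 0 0 0 0;-1 0 0 0 0 0 0;-1 0 0 0 0 0 0' 15
python3 -c "
from h import *
go(.467,-.09,.13); print(get_state()['q'].round(2))"
```

```text
clock: 4.87
tool_pos: [0.4633, -0.0897, 0.0174]
eef_rot: [0.829, -0.559, -0.0, 0.0]
contact_force: [1.0, -0.0, -0.5]
opening: 0.229
finger_force: 15.0
tcp [ 0.4633 -0.0897  0.0174] phi -158.0 tilt 0.02 shift [ 0.0016 -0.0033 -0.1126] 
[ 0.08  0.95  0.03  2.16 -0.54  0.04 -2.12]
```

```bash
python3 -m inch '-1 0 0 -.028 0 0 0;-1 0 0 -.028 0 0 0;-1 0 0 -.028 0 0 0;-1 0 0 -.028 0 0 0;-1 0 0 0 0 0 -.12;-1 0 0 0 0 0 -.12;-1 0 0 0 0 0 -.12;-1 0 0 0 0 0 -.12;-1 0 0 0 0 0 -.12;-1 0 0 0 0 0 -.12;-1 0 0 0 0 0 -.12;-1 0 0 0 0 0 -.12;-1 0 0 0 0 0 -.12;-1 0 0 0 0 0 -.12;-1 0 0 0 0 0 -.12;-1 0 0 0 0 0 -.12;-1 0 0 0 0 0 -.12;-1 0 0 0 0 0 -.12;-1 0 0 0 0 0 -.12'
python3 -c "
from h import *
go(.54,.2,.13,0); print(get_state()['q'].round(2),get_state()['opening'])"
```

```text
clock: 6.45
tool_pos: [0.4632, -0.0898, 0.1294]
eef_rot: [0.952, 0.305, -0.0, -0.0]
contact_force: [-0.1, 0.8, 0.1]
opening: 0.226
finger_force: 15.0
tcp [ 0.4632 -0.0898  0.1294] phi -54.5 tilt 0.03 shift [ 0.2309 -0.1912 -0.0007] turn -0.951 then shift [ 0.2898  0.0768 -0.0007]
[ 0.18  0.71 -0.14  2.13  0.28  0.32 -1.15] 0.2257801760792297
```

```bash
python3 -m inch '-1 0 0 0 0 0 -.119;-1 0 0 0 0 0 -.119;-1 0 0 0 0 0 -.119;-1 0 0 0 0 0 -.119;-1 0 0 0 0 0 -.119;-1 0 0 0 0 0 -.119;-1 0 0 0 0 0 -.119;-1 0 0 0 0 0 -.119;-1 .029 .0077 0 0 0 0;-1 .029 .0077 0 0 0 0;-1 .029 .0077 0 0 0 0;-1 .029 .0077 0 0 0 0;-1 .029 .0077 0 0 0 0;-1 .029 .0077 0 0 0 0;-1 .029 .0077 0 0 0 0;-1 .029 .0077 0 0 0 0;-1 .029 .0077 0 0 0 0;-1 .029 .0077 0 0 0 0'
cat >> h.py <<'E'
def look(name,zmin=.012):
    m=camera_model('wrist');p,d=snapshot('wrist');cv2.imwrite(f'pics/{name}.png',p[:,:,::-1])
    P=cloud(m,d);z=P[...,2];k=((z>zmin)&(z<.1)).astype(np.uint8)
    N,L,S,C=cv2.connectedComponentsWithStats(k)
    for i in range(1,N):
        if S[i,4]>60: print(S[i],round(np.percentile(z[L==i],95),3),rect(P[L==i]))
E
python3 -c "
from h import *
go(.613,.279,.05,0); print(get_state()['q'].round(2),get_state()['opening']);look('w3')"
```

```text
clock: 7.95
tool_pos: [0.5417, 0.2011, 0.1292]
eef_rot: [0.709, 0.705, -0.001, -0.0]
contact_force: [0.5, 0.5, 0.2]
opening: 0.227
finger_force: 15.0
tcp [0.5417 0.2011 0.1292] phi -0.3 tilt 0.07 shift [0.0783 0.071  0.0791] turn -0.005 then shift [0.078  0.0714 0.0791]
[-0.22  0.82 -0.38  1.8   0.49  0.62 -0.9 ] 0.22691379388659566
[ 331    0  214  193 4579] 0.021 (array([613.1, 295.2]), 129.5, 118.3, 0.0)
[177  97  33  19 398] 0.05 (array([463.3, 291.7]), 7.6, 7.6, -34.7)
[  33  224   78  128 1328] 0.014 (array([341.7, 158.5]), 109.8, 60.4, 86.3)
[209 267  23  27 315] 0.045 (array([468.7, 175.7]), 8.2, 7.6, 73.4)
[ 347  276  167   48 1472] 0.02 (array([625.7, 162.2]), 128.6, 25.3, -14.3)
[ 524  328   95   24 1768] 0.032 (array([743.3, 121. ]), 76.3, 13.9, 3.8)
[ 84 389  15  49 373] 0.016 (array([340.1,  43.7]), 51.1, 6.9, 85.1)
[330 389  10  41 231] 0.021 (array([551.7,  52.7]), 43.4, 5.3, 85.3)
[ 525  389   78   49 3273] 0.04 (array([737. ,  58.4]), 70.2, 56.1, -67.5)
```

View pics/w3.png

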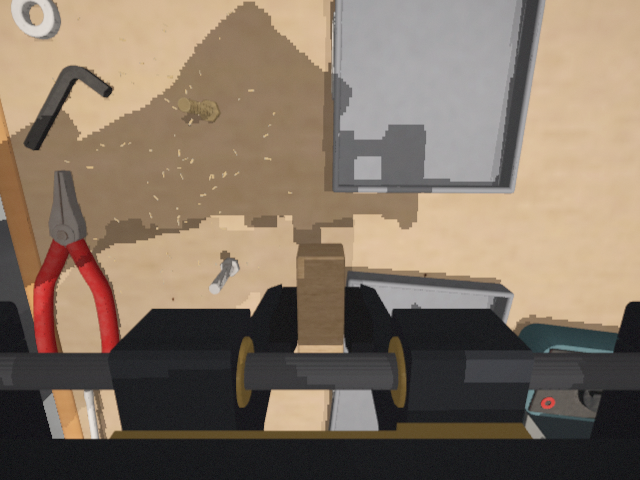

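The slim offcut is held squarely at (320,290). The tray's near edge is at row 190, and its floor ahead is empty.

```bash
python3 -m inch '-1 .0257 .0238 0 0 0 -.005;-1 .0257 .0238 0 0 0 0;-1 .0257 .0238 0 0 0 0;-1 0 0 0 0 0 0;-1 0 0 .025 0 0 0;-1 0 0 .025 0 0 0;-1 0 0 .025 0 0 0;-1 0 0 .02 0 0 0;-1 0 0 0 0 0 0;-1 0 0 0 0 0 0'
python3 -c "
from h import *
go(.613,.278,.0205,0); print(get_state()['q'].round(2),get_state()['opening'])"
```

```text
clock: 8.83
tool_pos: [0.6122, 0.2759, 0.0334]
eef_rot: [0.707, 0.707, -0.002, -0.0]
contact_force: [-0.0, 1.2, -0.5]
opening: 0.225
finger_force: 15.0
tcp [0.6122 0.2759 0.0334] phi 0.0 tilt 0.19 shift [0.0021 0.0008 0.0129] turn 0.0 then shift [0.0021 0.0008 0.0129]
[-0.31  1.05 -0.35  1.52  0.5   0.66 -0.9 ] 0.22539827145989255
```

```bash
python3 -m inch '-1 .001 .0005 .006 0 0 0;-1 0 0 .0066 0 0 0;-1 0 0 0 0 0 0;-1 0 0 0 0 0 0;-.1 0 0 0 0 0 0;-.1 0 0 0 0 0 0;-.1 0 0 0 0 0 0;-.1 0 0 0 0 0 0;-.1 0 0 0 0 0 0;-.1 0 0 -.02 0 0 0;-.1 0 0 -.03 0 0 0;-.1 0 0 -.03 0 0 0;-.1 0 0 -.03 0 0 0;-.1 0 0 -.03 0 0 0;0 0 0 0 0 0 0'
python3 -c "
from h import *
go(.461,.40,.16,14); print(get_state()['q'].round(2),get_state()['opening'])"
```

```text
clock: 10.08
tool_pos: [0.617, 0.2802, 0.1685]
eef_rot: [0.707, 0.707, 0.005, 0.001]
contact_force: [0.2, 0.5, 0.8]
opening: 0.494
finger_force: 0.0
tcp [0.617  0.2802 0.1685] phi -0.0 tilt 0.64 shift [ 0.1196 -0.1562  0.0078] turn -0.245 then shift [ 0.1539 -0.1225  0.0078]
[-0.28  0.87 -0.43  1.47  0.42  0.88 -0.84] 0.49360829292650044
```

```bash
python3 -m inch '0.2 0 0 0 0 0 -.1225;.2 0 0 0 0 0 -.1225;.2 .0257 -.0204 0 0 0 0;.2 .0257 -.0204 0 0 0 0;.2 .0257 -.0204 0 0 0 0;.2 .0257 -.0204 0 0 0 0;.2 .0257 -.0204 0 0 0 0;.2 .0257 -.0204 0 0 0 0;.2 0 0 0 0 0 0'
python3 -c "
from h import *
look('w4');go(.461,.424,.02,14); print(get_state()['q'].round(2),get_state()['opening'])"
```

```text
clock: 10.83
tool_pos: [0.4498, 0.4044, 0.1623]
eef_rot: [0.611, 0.792, 0.0, -0.004]
contact_force: [-0.6, 0.4, 0.3]
opening: 0.601
finger_force: 0.0
[587  21  53  88 616] 0.014 (array([625.3, 575.9]), 75.2, 13.2, -34.4)
[ 422  127  158  189 4526] 0.021 (array([602.1, 450. ]), 153.1, 132.8, -79.5)
[621 132  19  44 571] 0.026 (array([667.5, 523.6]), 33.1, 12.4, -64.6)
[ 324  180   40   60 2281] 0.031 (array([460.6, 426.2]), 45.4, 29.8, -75.6)
[ 472  276   60   32 1421] 0.026 (array([613.6, 387.5]), 41.1, 25.4, -0.5)
[301 343   9   9  69] 0.025 (array([463., 294.]), 7.8, 4.4, 1.8)
[378 389  54  41 575] 0.021 (array([569.4, 243.7]), 64.1, 31.6, -32.7)
tcp [0.4534 0.4015 0.1621] phi 14.5 tilt 0.21 shift [0.0194 0.0133 0.1421] turn 0.009 then shift [0.0195 0.0131 0.1421]
[-0.54  0.81 -0.46  1.7   0.48  0.75 -0.98] 0.5938909660742553
```

View pics/w4.png

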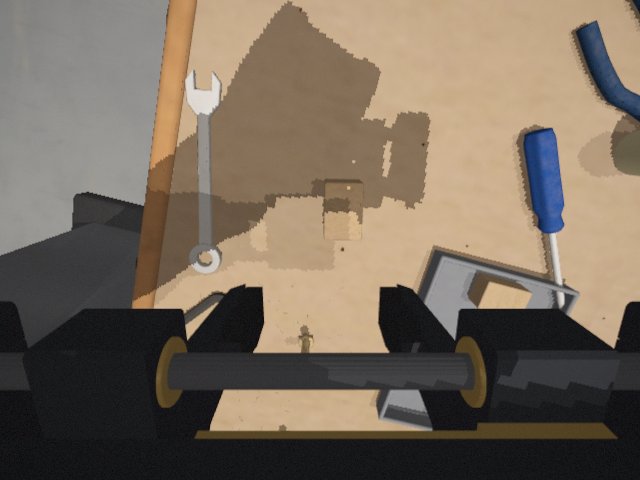

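The thick offcut is at (343,210), square to the fingers and clear of everything. Going down to grip it.

```bash
python3 -m inch '.2 .0105 .0063 0 0 0 .009;.2 .0105 .0063 .02 0 0 0;.2 0 0 .03 0 0 0;.2 0 0 .03 0 0 0;.2 0 0 .03 0 0 0;.2 0 0 .025 0 0 0;.2 0 0 .007 0 0 0;.2 0 0 0 0 0 0;-1 0 0 0 0 0 0;-1 0 0 0 0 0 0;-1 0 0 0 0 0 0;-1 0 0 0 0 0 0;-1 0 0 0 0 0 0;-1 0 0 0 0 0 0;-1 0 0 0 0 0 0;-1 0 0 0 0 0 0' 15
python3 -c "
from h import *
go(.613,.343,.13,0); print(get_state()['q'].round(2),get_state()['opening'],get_state()['finger_force'])"
```

```text
clock: 12.22
tool_pos: [0.4657, 0.4218, 0.0214]
eef_rot: [0.619, 0.785, 0.001, 0.0]
contact_force: [-0.4, -0.1, 6.3]
opening: 0.338
finger_force: 15.0
tcp [0.4657 0.4218 0.0214] phi 13.5 tilt 0.13 shift [-0.1109  0.125  -0.1085] turn 0.236 then shift [-0.0787  0.1475 -0.1085]
[-0.63  1.03 -0.34  1.67  0.58  0.54 -1.08] 0.33794608625858746 15.000463362084702
```

```bash
python3 -m inch '-1 0 0 -.027 0 0 0;-1 0 0 -.027 0 0 0;-1 0 0 -.027 0 0 0;-1 0 0 -.027 0 0 0;-1 0 0 0 0 0 .118;-1 0 0 0 0 0 .118;-1 -.0135 .0246 0 0 0 0;-1 -.0135 .0246 0 0 0 0;-1 -.0135 .0246 0 0 0 0;-1 -.0135 .0246 0 0 0 0;-1 -.0135 .0246 0 0 0 0;-1 -.0135 .0246 0 0 0 0;-1 0 0 0 0 0 0'
python3 -c "
from h import *
look('w5');go(.613,.339,.0245,0); print(get_state()['opening'],get_state()['contact_force'])"
```

```text
clock: 13.3
tool_pos: [0.6193, 0.3336, 0.1278]
eef_rot: [0.71, 0.704, 0.001, 0.003]
contact_force: [0.7, -0.7, -0.4]
opening: 0.336
finger_force: 15.0
[ 217    0  191  324 6607] 0.021 (array([614.5, 376.8]), 219.6, 127.9, 89.2)
[ 282  146   61   41 2386] 0.026 (array([614.4, 386.9]), 40.1, 26.0, -0.3)
[ 84 288  41  33 495] 0.05 (array([463.9, 292.2]), 8.1, 7.2, 87.6)
[255 418 140  12 996] 0.02 (array([622.1, 165.8]), 120.9, 7.2, -3.3)
tcp [0.6162 0.3362 0.1277] phi -0.4 tilt 0.18 shift [ 0.003  -0.0034  0.1032] turn -0.007 then shift [ 0.0031 -0.0034  0.1032]
0.340324658414004 [ 0.47295629 -0.06687386 -0.17774086]
```

View pics/w5.png

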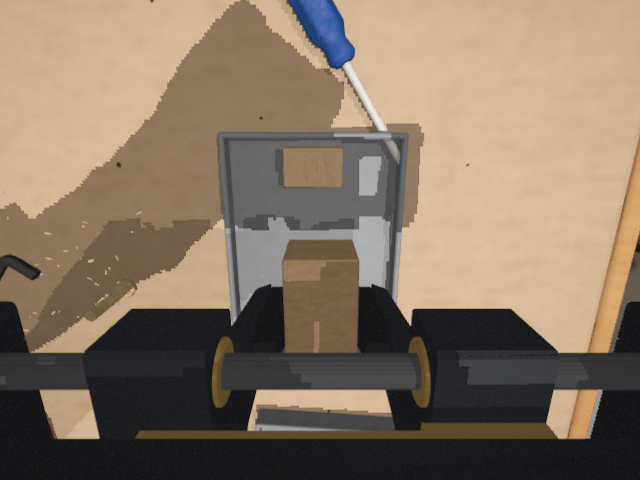

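The thick offcut hangs level at (320,300). The sample is at (313,167), with clear floor between them. Setting it down.

```bash
python3 -m inch '-1 .002 -.003 .03 0 0 0;-1 0 0 .03 0 0 0;-1 0 0 .025 0 0 0;-1 0 0 .010 0 0 0;-1 0 0 0.004 0 0 0;-1 0 0 0.004 0 0 0;-1 0 0 0 0 0 0;-1 0 0 0 0 0 0'
python3 -c "
from h import *
go(.613,.339,.0245,0); print(get_state()['opening'],get_state()['contact_force'])"
```

```text
clock: 14.02
tool_pos: [0.6102, 0.343, 0.0263]
eef_rot: [0.707, 0.707, 0.001, 0.0]
contact_force: [0.4, 0.9, -0.6]
opening: 0.341
finger_force: 15.0
tcp [0.6102 0.343  0.0263] phi -0.0 tilt 0.12 shift [-0.004   0.0028  0.0018] turn -0.0 then shift [-0.004   0.0028  0.0018]
0.3409812392954151 [ 0.37188312  0.89034459 -0.61111474]
```

```bash
python3 -m inch '-1 -.004 .0025 .0022 0 0 0;-1 0 0 0 0 0 0;-1 0 0 0 0 0 0;.1 0 0 0 0 0 0;.1 0 0 0 0 0 0;.1 0 0 0 0 0 0;.1 0 0 0 0 0 0;.1 0 0 0 0 0 0;.1 0 0 -.02 0 0 0;.1 0 0 -.03 0 0 0;.1 0 0 -.03 0 0 0;.1 0 0 -.03 0 0 0;.1 0 0 -.03 0 0 0;.1 -.008 -.025 0 0 0 0;.1 -.008 -.025 0 0 0 0;.1 -.008 -.025 0 0 0 0;.1 -.008 -.025 0 0 0 0;.1 -.008 -.025 0 0 0 0;.1 -.008 -.025 0 0 0 0;.1 0 0 0 0 0 0'
python3 -c "
from h import *
go(.463,.292,.16,90); print(get_state()['q'].round(2),get_state()['opening'])"
```

```text
clock: 15.68
tool_pos: [0.4563, 0.2879, 0.1624]
eef_rot: [0.706, 0.708, -0.004, -0.001]
contact_force: [-1.1, -0.4, 0.6]
opening: 0.548
finger_force: 0.0
tcp [0.4563 0.2879 0.1624] phi 0.2 tilt 0.43 shift [0.0041 0.0068 0.0024] turn -1.567 then shift [-0.0067  0.0041  0.0024]
[-0.41  0.73 -0.39  1.89  0.46  0.62 -1.09] 0.5482858939401762
```

```bash
python3 -m inch '.1 0 0 0 0 0 -.12;.1 0 0 0 0 0 -.12;.1 0 0 0 0 0 -.12;.1 0 0 0 0 0 -.12;.1 0 0 0 0 0 -.12;.1 0 0 0 0 0 -.12;.1 0 0 0 0 0 -.12;.1 0 0 0 0 0 -.12;.1 0 0 0 0 0 -.12;.1 0 0 0 0 0 -.12;.1 0 0 0 0 0 -.12;.1 0 0 0 0 0 -.12;.1 0 0 0 0 0 -.12;.1 0 0 0 0 0 0'
python3 -c "
from h import *
look('w6');go(.463,.292,.06,90); print(get_state()['q'].round(2),get_state()['opening'])"
```

```text
clock: 16.85
tool_pos: [0.4626, 0.29, 0.1623]
eef_rot: [0.004, 1.0, 0.0, -0.0]
contact_force: [0.1, 0.2, -0.8]
opening: 0.549
finger_force: 0.0
[  40   18  180   97 2305] 0.014 (array([342.2, 150. ]), 128.5, 60.7, 82.8)
[  0  68  23  11 207] 0.016 (array([341.1,  61.6]), 16.0, 6.8, 88.0)
[   0  187   64   80 3799] 0.026 (array([458.1,  47.2]), 63.9, 51.4, -14.7)
[320 226  10  22 198] 0.05 (array([462.6, 291.6]), 7.5, 7.3, -2.3)
[166 234  25  20 261] 0.045 (array([468.1, 175.4]), 7.7, 7.6, -12.9)
[264 321 111  31 986] 0.02 (array([552.2, 283.8]), 101.0, 25.9, -77.2)
[ 21 323  46  10 319] 0.021 (array([549.8,  36.8]), 42.0, 6.2, 81.9)
[435 323  13   8  67] 0.02 (array([552.3, 396.5]), 10.5, 4.3, 86.9)
[267 389   6  41 195] 0.02 (array([638.2, 237.8]), 48.1, 4.6, -1.5)
[275 389  65   9 576] 0.024 (array([616.8, 274.6]), 59.8, 11.6, -89.7)
[ 356  389   63   21 1133] 0.034 (array([616.6, 350.6]), 60.3, 27.8, 81.9)
tcp [0.4625 0.2901 0.1624] phi 89.2 tilt 0.05 shift [-0.0005  0.0019  0.1024] turn -0.014 then shift [-0.0006  0.0019  0.1024]
[-0.18  0.83 -0.82  1.87  0.82  0.82  0.12] 0.5488762445712869
```

View pics/w6.png

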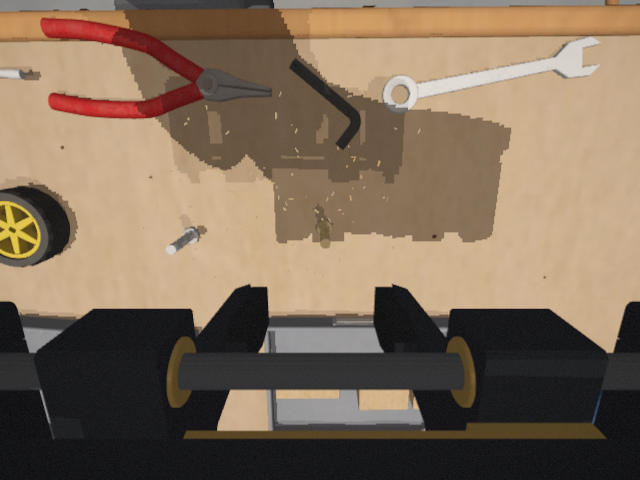

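Brass bolt is upright at (322,230) between the fingers. Both offcuts lie flat in their tray at (307,393) and (385,400). Descending.

```bash
python3 -m inch '.1 0 .0015 .03 0 0 -.014;.1 0 0 .03 0 0 0;.1 0 0 .03 0 0 0;.1 0 0 .025 0 0 0;.1 0 0 .015 0 0 0;.1 0 0 .008 0 0 0;.1 0 0 0 0 0 0;-1 0 0 0 0 0 0;-1 0 0 0 0 0 0;-1 0 0 0 0 0 0;-1 0 0 0 0 0 0;-1 0 0 0 0 0 0;-1 0 0 0 0 0 0;-1 0 0 0 0 0 0;-1 0 0 0 0 0 0;-1 0 0 0 0 0 0;-1 0 0 0 0 0 0;-1 0 0 0 0 0 0;-1 0 0 0 0 0 0' 8
python3 -c "
from h import *
go(.463,.292,.06,90); print(get_state()['q'].round(2),get_state()['opening'])"
```

```text
clock: 18.48
tool_pos: [0.4622, 0.2917, 0.0249]
eef_rot: [-0.002, 1.0, 0.0, 0.0]
contact_force: [-0.3, -0.0, 5.5]
opening: 0.087
finger_force: 8.0
tcp [0.4622 0.2917 0.0249] phi 90.2 tilt 0.01 shift [-0.0008  0.0003 -0.0351] turn 0.003 then shift [-0.0008  0.0003 -0.0351]
[-0.29  1.02 -0.62  1.92  1.1   0.59 -0.1 ] 0.08677983993026166
```

```bash
python3 -m inch '-1 0 0 -.015 0 0 0;-1 0 0 -.03 0 0 0;-1 0 0 -.03 0 0 0;-1 0 0 -.03 0 0 0;-1 -.0115 -.0218 0 0 0 0;-1 -.0115 -.0218 0 0 0 0;-1 -.0115 -.0218 0 0 0 0;-1 -.0115 -.0218 0 0 0 0;-1 -.0115 -.0218 0 0 0 0;-1 -.0115 -.0218 0 0 0 0;-1 -.0115 -.0218 0 0 0 0;-1 -.0115 -.0218 0 0 0 0;-1 -.0115 -.0218 0 0 0 0;-1 -.0115 -.0218 0 0 0 0;-1 -.0115 -.0218 0 0 0 0;-1 -.0115 -.0218 0 0 0 0;-1 0 0 0 0 0 0;-1 0 0 0 0 0 0'
python3 -c "
from h import *
go(.6,.03,.0285,90); print(get_state()['q'].round(2),get_state()['opening']);look('w7')"
```

```text
clock: 19.98
tool_pos: [0.6009, 0.0287, 0.1287]
eef_rot: [0.0, 1.0, -0.0, -0.001]
contact_force: [-0.1, 0.7, -1.0]
opening: 0.087
finger_force: 8.0
tcp [0.6009 0.0287 0.1287] phi 90.0 tilt 0.09 shift [0.0007 0.0013 0.1002] turn -0.0 then shift [0.0007 0.0013 0.1002]
[ 0.31  0.94 -0.81  1.72  0.86  0.88  0.68] 0.08701129256975265
[ 288    0  107   79 5581] 0.026 (array([468.5,  39.1]), 63.8, 41.9, 88.5)
[546  19  50  31 681] 0.045 (array([468.6, 174.6]), 8.6, 8.0, -46.4)
[   0  165  215  143 9100] 0.029 (array([ 601.6, -124.8]), 134.2, 111.6, -87.8)
[ 271  166  256  171 3881] 0.02 (array([609.9,  79.8]), 173.6, 117.5, 84.4)
[ 579  171   61  165 3134] 0.023 (array([612.3, 248.2]), 128.0, 32.8, 2.2)
[452 262  26  26 310] 0.042 (array([621. , 130.9]), 8.5, 7.3, 62.2)
[  23  323  141   29 1304] 0.021 (array([ 681.1, -154.7]), 114.1, 23.2, -88.7)
[121 345  25   7 125] 0.021 (array([ 689.7, -123.6]), 16.2, 2.0, 87.6)
[  39  389  113   49 3777] 0.063 (array([ 737.2, -136.6]), 95.3, 71.2, -76.6)
[ 284  389   52   41 1937] 0.06 (array([738.4,  20.3]), 53.9, 36.8, 3.6)
[343 389  15  41 346] 0.032 (array([750.1,  53.5]), 45.8, 7.3, -8.0)
```

View pics/w7.png

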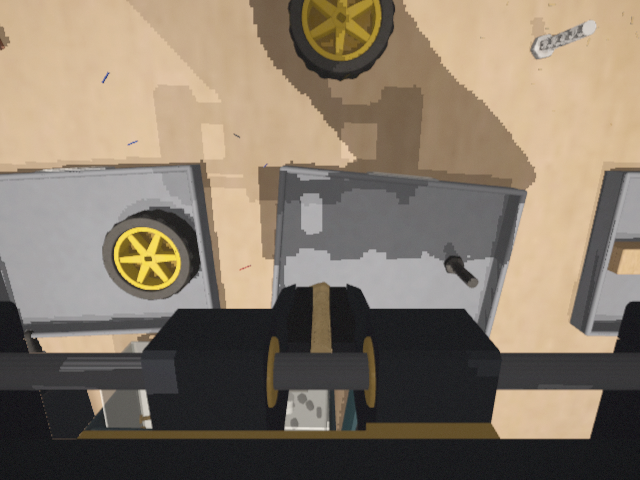

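The brass bolt hangs straight at (320,300). The floor below is clear, with the black sample at (455,265). Lowering it.

```bash
python3 -m inch '-1 0 .005 .025 0 0 0;-1 0 0 .025 0 0 0;-1 0 0 .025 0 0 0;-1 0 0 .015 0 0 0;-1 0 0 .005 0 0 0;-1 0 0 0.003 0 0 0;-1 0 0 0 0 0 0;-1 0 0 0 0 0 0;-1 0 0 0 0 0 0'
python3 -c "
from h import *
go(.6,.034,.0282,90); print(get_state()['contact_force'])"
```

```text
clock: 20.78
tool_pos: [0.6016, 0.0359, 0.0328]
eef_rot: [-0.002, 1.0, 0.0, 0.001]
contact_force: [-0.5, -0.6, -0.9]
opening: 0.085
finger_force: 8.0
tcp [0.6016 0.0359 0.0328] phi 90.2 tilt 0.1 shift [ 0.0016 -0.0019  0.0046] turn 0.003 then shift [ 0.0016 -0.0019  0.0046]
[-0.54913268 -0.5852239  -0.91214096]
```

```bash
python3 -m inch '-1 0 0 .002 0 0 0;-1 0 0 .002 0 0 0;-1 0 0 0.0005 0 0 0;-1 0 0 0 0 0 0;-1 0 0 0 0 0 0'
python3 -c "
from h import *
go(.6,.034,.0282,90); print(get_state()['contact_force'])"
```

```text
clock: 21.2
tool_pos: [0.6014, 0.0355, 0.0279]
eef_rot: [-0.001, 1.0, -0.0, 0.001]
contact_force: [0.1, -1.0, 5.8]
opening: 0.085
finger_force: 8.0
tcp [0.6014 0.0355 0.0279] phi 90.2 tilt 0.06 shift [ 0.0014 -0.0015 -0.0003] turn 0.003 then shift [ 0.0014 -0.0015 -0.0003]
[ 0.14602471 -1.0015138   5.77468812]
```

```bash
python3 -m inch '-.7 0 0 0 0 0 0;-.5 0 0 0 0 0 0;-.4 0 0 0 0 0 0;-.4 0 0 0 0 0 0;-.4 0 0 0 0 0 0;-.4 0 0 -.015 0 0 0;-.4 0 0 -.03 0 0 0;-.4 0 0 -.03 0 0 0;-.4 0 0 -.03 0 0 0;0 .019 .0198 -.02 0 0 0;.1 .019 .0198 0 0 0 0;.1 .019 .0198 0 0 0 0;.1 .019 .0198 0 0 0 0;.1 .019 .0198 0 0 0 0;.1 .019 .0198 0 0 0 0;.1 .019 .0198 0 0 0 0;.1 0 0 0 0 0 0'
python3 -c "
from h import *
look('w8');go(.4685,.175,.0235,90)"
```

```text
clock: 22.62
tool_pos: [0.4636, 0.1789, 0.154]
eef_rot: [-0.006, 1.0, 0.002, -0.0]
contact_force: [-0.3, 1.1, 0.5]
opening: 0.551
finger_force: 0.0
[195   9  12  13  75] 0.014 (array([310. ,  93.4]), 7.6, 6.7, 82.3)
[ 208   10  163  100 1666] 0.014 (array([339.6, 150.5]), 120.9, 50.1, 63.1)
[   0   34  170   36 2106] 0.022 (array([338.,   9.]), 119.7, 21.5, 85.3)
[193  88  94  22 554] 0.014 (array([364.1, 117.5]), 68.2, 9.2, 84.1)
[ 100  182   90   83 5076] 0.026 (array([456.4,  40.3]), 63.9, 63.6, 30.0)
[312 234  10  21 192] 0.045 (array([467.7, 174.9]), 7.3, 7.3, -5.7)
[ 21 319  31  26 363] 0.02 (array([555.3, -70.5]), 23.0, 22.2, -86.2)
[264 334  48  18 386] 0.02 (array([560.8, 150.8]), 42.0, 9.7, 75.1)
[297 389  10  41 194] 0.021 (array([632.3, 162.5]), 48.3, 4.4, -5.5)
[377 389   9  41 215] 0.02 (array([634.6, 237.5]), 53.0, 4.5, -0.4)
[389 389  28  15 369] 0.024 (array([613.9, 255.9]), 23.3, 16.8, -88.7)
[260 391  13  31 253] 0.042 (array([620.6, 131. ]), 8.0, 8.0, -42.4)
tcp [0.4657 0.1765 0.1536] phi 90.6 tilt 0.1 shift [-0.0028 -0.0017  0.1301] turn 0.01 then shift [-0.0028 -0.0017  0.1301]
```

View pics/w8.png

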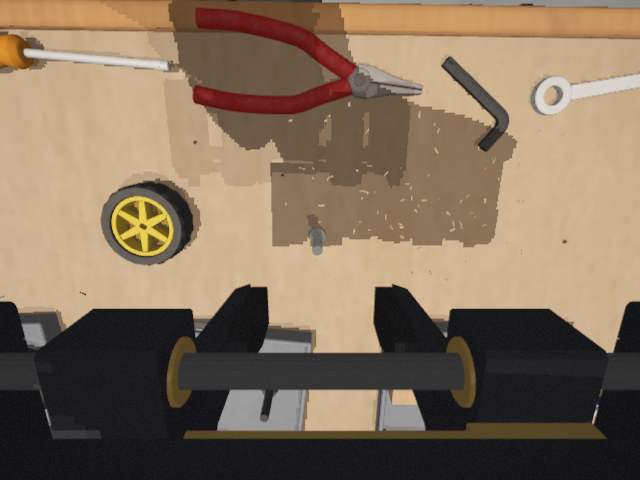

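Steel bolt upright at (317,238), just left of centre. Descending to grip.

```bash
python3 -m inch '.1 -.0025 -.0017 .03 0 0 .01;.1 0 0 .03 0 0 0;.1 0 0 .03 0 0 0;.1 0 0 .025 0 0 0;.1 0 0 .01 0 0 0;.1 0 0 .005 0 0 0;.1 0 0 0 0 0 0;-1 0 0 0 0 0 0;-1 0 0 0 0 0 0;-1 0 0 0 0 0 0;-1 0 0 0 0 0 0;-1 0 0 0 0 0 0;-1 0 0 0 0 0 0;-1 0 0 0 0 0 0;-1 0 0 0 0 0 0;-1 0 0 0 0 0 0;-1 0 0 0 0 0 0;-1 0 0 0 0 0 0;-1 0 0 0 0 0 0' 8
python3 -c "
from h import *
go(.6,.085,.13,90)"
```

```text
clock: 24.25
tool_pos: [0.4701, 0.1721, 0.0223]
eef_rot: [0.003, 1.0, 0.0, 0.0]
contact_force: [0.7, -0.3, 5.0]
opening: 0.082
finger_force: 8.0
tcp [0.4701 0.1721 0.0223] phi 89.6 tilt 0.01 shift [-0.1305 -0.0862 -0.1077] turn -0.007 then shift [-0.13   -0.0871 -0.1077]
```

```bash
python3 -m inch '-1 0 0 -.015 0 0 -.007;-1 0 0 -.03 0 0 0;-1 0 0 -.03 0 0 0;-1 0 0 -.03 0 0 0;-1 -.0217 -.0145 0 0 0 0;-1 -.0217 -.0145 0 0 0 0;-1 -.0217 -.0145 0 0 0 0;-1 -.0217 -.0145 0 0 0 0;-1 -.0217 -.0145 0 0 0 0;-1 -.0217 -.0145 0 0 0 0;-1 0 0 0 0 0 0;-1 0 0 0 0 0 0'
python3 -c "
from h import *
go(.6,.085,.0253,90); print(get_state()['opening']);look('w9')"
```

```text
clock: 25.25
tool_pos: [0.6003, 0.0835, 0.126]
eef_rot: [0.002, 1.0, -0.0, -0.001]
contact_force: [-0.5, 0.7, -0.9]
opening: 0.086
finger_force: 8.0
tcp [0.6003 0.0835 0.126 ] phi 89.8 tilt 0.09 shift [0.0002 0.0015 0.1007] turn -0.003 then shift [0.0002 0.0015 0.1007]
0.08569714992321793
[ 194    0  110   80 5859] 0.026 (array([468. ,  39.2]), 63.9, 43.3, 88.3)
[    0   166   148   172 10395] 0.029 (array([ 609.8, -106.6]), 128.9, 100.9, 1.4)
[ 198  167  252  141 3710] 0.021 (array([604.5,  80.2]), 175.0, 107.4, 85.9)
[ 514  170  126  168 5758] 0.023 (array([612.5, 275.8]), 128.0, 84.4, 0.6)
[239 240  23  29 343] 0.053 (array([601.7,  34.2]), 7.8, 7.5, 1.8)
[381 264  18  26 266] 0.042 (array([620.9, 130.5]), 7.6, 7.3, -43.9)
[ 54 348  88   4 233] 0.017 (array([689.6, -97.5]), 68.9, 3.0, 88.9)
[  39  389   89   49 1958] 0.065 (array([ 720.3, -106.5]), 112.5, 51.2, -38.0)
[121 389  31  41 868] 0.058 (array([734.4, -64.9]), 74.6, 28.7, -38.5)
[ 284  389   74   41 2821] 0.037 (array([730.9,  80.7]), 59.1, 41.9, -88.4)
```

View pics/w9.png

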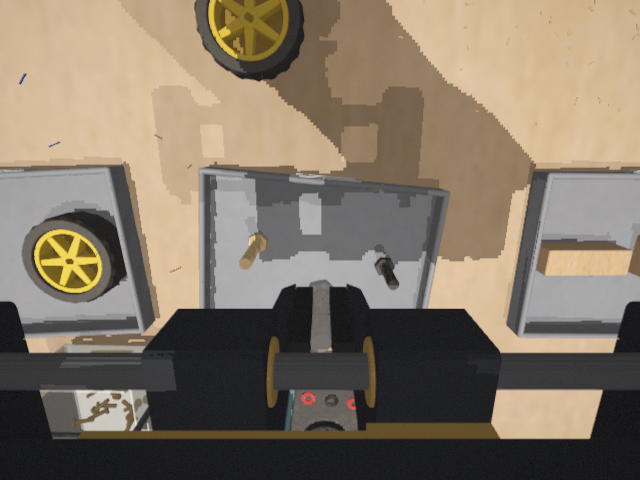

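Brass stands upright in the tray at (252,250), the sample is at (385,268), and the steel bolt hangs straight at (320,300) between them. Lowering.

```bash
python3 -m inch '-1 0 .001 .025 0 0 0;-1 0 0 .025 0 0 0;-1 0 0 .025 0 0 0;-1 0 0 .015 0 0 0;-1 0 0 .005 0 0 0;-1 0 0 0.003 0 0 0;-1 0 0 .001 0 0 0;-1 0 0 0.001 0 0 0;-1 0 0 0 0 0 0;-1 0 0 0 0 0 0;-1 0 0 0 0 0 0'
python3 -c "
from h import *
go(.6,.085,.0253,90); print(get_state()['contact_force'])"
```

```text
clock: 26.22
tool_pos: [0.6005, 0.0861, 0.0278]
eef_rot: [-0.0, 1.0, 0.0, 0.0]
contact_force: [0.5, 0.1, 1.0]
opening: 0.086
finger_force: 8.0
tcp [0.6005 0.0861 0.0278] phi 90.0 tilt 0.05 shift [ 0.0005 -0.0011  0.0025] turn 0.0 then shift [ 0.0005 -0.0011  0.0025]
[0.52784977 0.0510875  0.98990296]
```

```bash
python3 -m inch '-1 0 0 .0015 0 0 0;-1 0 0 .001 0 0 0;-1 0 0 0 0 0 0;-1 0 0 0 0 0 0'
python3 -c "
from h import *
go(.6,.085,.0253,90); print(get_state()['contact_force'])"
```

```text
clock: 26.55
tool_pos: [0.6005, 0.0861, 0.0253]
eef_rot: [-0.0, 1.0, 0.0, 0.0]
contact_force: [-0.9, -0.4, 5.1]
opening: 0.089
finger_force: 8.0
tcp [0.6005 0.0861 0.0253] phi 90.0 tilt 0.04 shift [ 0.0005 -0.0011  0.    ] turn 0.0 then shift [ 0.0005 -0.0011  0.    ]
[-0.88218542 -0.42492809  5.10381137]
```

```bash
python3 -m inch '-.7 0 0 0 0 0 0;-.5 0 0 0 0 0 0;-.4 0 0 0 0 0 0;-.4 0 0 0 0 0 0;-.4 0 0 0 0 0 0;-.4 0 0 -.015 0 0 0;-.4 0 0 -.03 0 0 0;-.4 0 0 -.03 0 0 0;-.4 0 0 -.03 0 0 0;0 .0238 -.0077 -.02 0 0 0;1 .0238 -.0077 0 0 0 0;1 .0238 -.0077 0 0 0 0;1 .0238 -.0077 0 0 0 0;1 .0238 -.0077 0 0 0 0;1 .0238 -.0077 0 0 0 0;1 0 0 0 0 0 0;1 0 0 0 0 0 0;1 0 0 0 0 0 0'
python3 -c "
from h import *
look('w10');go(.457,.04,.028,90);print(get_state()['opening'])"
```

```text
clock: 28.05
tool_pos: [0.4586, 0.0403, 0.1504]
eef_rot: [-0.0, 1.0, 0.0, 0.001]
contact_force: [-0.2, -0.3, 0.5]
opening: 0.956
finger_force: 0.0
[395  17 127  45 800] 0.014 (array([316.6, 134.7]), 92.0, 13.0, 76.3)
[  68   30  295   52 7357] 0.026 (array([334.3, -31.2]), 199.1, 27.7, 86.1)
[ 382   55  182   62 1411] 0.014 (array([354.5, 147.7]), 128.1, 32.4, -75.6)
[  0  56   9  26 122] 0.015 (array([ 339.2, -184.7]), 16.6, 5.8, -16.1)
[  5 155  29  24 485] 0.022 (array([ 406. , -189.7]), 19.4, 18.8, -29.2)
[  0 170   5  21  70] 0.018 (array([ 416. , -203.8]), 14.8, 3.9, 1.5)
[ 280  191   83   83 4422] 0.026 (array([456.4,  39.4]), 64.1, 63.2, 2.7)
[   0  202   44   58 1683] 0.025 (array([ 457.9, -197. ]), 47.4, 25.9, -14.9)
[123 329  26  10 174] 0.02 (array([ 548., -123.]), 22.0, 5.0, 87.5)
[ 273  329  153   23 1306] 0.02 (array([552.6,  63.3]), 132.7, 19.6, -88.3)
[ 158  389   66   49 1774] 0.029 (array([625.7, -70.3]), 60.0, 56.1, 63.7)
[267 389   9  49 230] 0.021 (array([629.7,  -7. ]), 56.7, 4.4, -5.4)
[310 389  10  32 285] 0.053 (array([601.3,  34. ]), 8.4, 7.5, 0.4)
[368 389  13  24 206] 0.048 (array([597.9,  84.6]), 7.9, 7.5, -7.1)
[445 389  18  41 307] 0.02 (array([627.6, 162.6]), 52.0, 4.8, -5.6)
[415 397  18  32 272] 0.042 (array([620.4, 131. ]), 8.1, 7.8, 1.9)
tcp [0.4589 0.0405 0.1502] phi 90.0 tilt 0.12 shift [ 0.0021 -0.0006  0.1222] turn -0.0 then shift [ 0.0021 -0.0006  0.1222]
0.9892630028813593
```

View pics/w10.png

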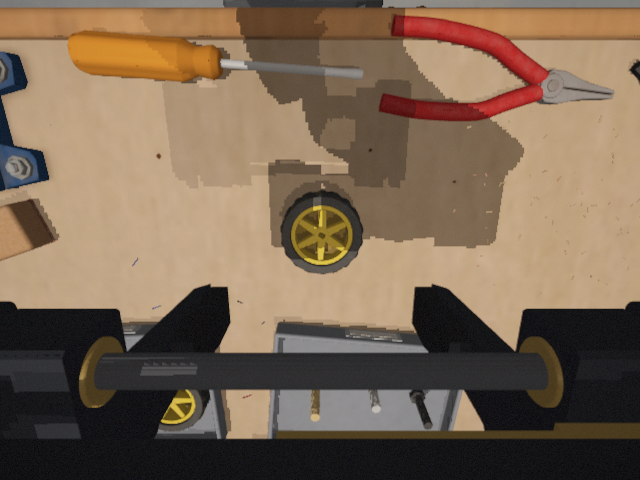

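All three bolts stand in the tray at (315,402), (375,400) and (420,408). The wheel is at (321,232), centred. Descending to a high grip so the tips clear the tray wall later.

```bash
python3 -m inch '1 .0023 -.0008 .03 0 0 0;1 0 0 .03 0 0 0;1 0 0 .03 0 0 0;1 0 0 .022 0 0 0;1 0 0 .008 0 0 0;1 0 0 .003 0 0 0;1 0 0 0 0 0 0;-1 0 0 0 0 0 0;-1 0 0 0 0 0 0;-1 0 0 0 0 0 0;-1 0 0 0 0 0 0;-1 0 0 0 0 0 0;-1 0 0 0 0 0 0;-1 0 0 0 0 0 0;-1 0 0 0 0 0 0;-1 0 0 0 0 0 0' 15
python3 -c "
from h import *
go(.6,-.185,.13,90);print(get_state()['opening'],get_state()['finger_force'])"
```

```text
clock: 29.43
tool_pos: [0.4555, 0.0392, 0.0272]
eef_rot: [-0.0, 1.0, 0.0, 0.001]
contact_force: [0.3, 0.4, 5.5]
opening: 0.715
finger_force: 15.0
tcp [0.4555 0.0392 0.0272] phi 90.0 tilt 0.07 shift [-0.1445 -0.2242 -0.1027] turn 0.0 then shift [-0.1446 -0.2242 -0.1027]
0.71528904517387 15.001368498487864
```

```bash
python3 -m inch '-1 0 0 -.013 0 0 0;-1 0 0 -.03 0 0 0;-1 0 0 -.03 0 0 0;-1 0 0 -.03 0 0 0;-1 -.0148 -.0227 0 0 0 0;-1 -.0148 -.0227 0 0 0 0;-1 -.0148 -.0227 0 0 0 0;-1 -.0148 -.0227 0 0 0 0;-1 -.0148 -.0227 0 0 0 0;-1 -.0148 -.0227 0 0 0 0;-1 -.0148 -.0227 0 0 0 0;-1 -.0148 -.0227 0 0 0 0;-1 -.0148 -.0227 0 0 0 0;-1 -.0148 -.0227 0 0 0 0;-1 0 0 0 0 0 0;-1 0 0 0 0 0 0'
python3 -c "
from h import *
go(.604,-.1875,.032,90);print(get_state()['opening'],get_state()['q'].round(2));look('w11')"
```

```text
clock: 30.77
tool_pos: [0.6027, -0.1898, 0.1288]
eef_rot: [0.002, 1.0, -0.0, -0.001]
contact_force: [-0.5, 0.1, -0.2]
opening: 0.714
finger_force: 15.0
tcp [ 0.6027 -0.1898  0.1288] phi 89.8 tilt 0.08 shift [-0.0014  0.0023  0.0968] turn -0.003 then shift [-0.0014  0.0023  0.0968]
0.7143316003398529 [ 0.64  0.96 -0.79  1.62  0.82  0.92  1.1 ]
[ 213    0  114   72 5936] 0.025 (array([ 460.5, -221.3]), 62.2, 37.7, -71.6)
[ 259  161  252  147 9859] 0.029 (array([ 602.5, -145.2]), 175.4, 112.7, -88.5)
[ 549  162   91  146 1935] 0.02 (array([602.2,   7.3]), 113.4, 30.3, -5.7)
[  0 184   8  20  65] 0.017 (array([ 566.4, -419.3]), 13.2, 4.4, 7.4)
[617 235  23  16 226] 0.029 (array([601. ,  31.4]), 7.7, 5.4, -15.7)
[  0 263  31  14 350] 0.015 (array([ 624.7, -425.3]), 24.8, 11.0, 89.1)
[  39  278  142   65 2608] 0.043 (array([ 652.4, -343.2]), 89.7, 36.9, 69.4)
[454 319  23  10 166] 0.02 (array([669. , -76.4]), 18.2, 5.3, -79.6)
[604 324  16   9  71] 0.02 (array([673.4,  39.6]), 12.3, 3.5, 81.6)
[ 190  389  153   49 5989] 0.073 (array([ 709.4, -229.2]), 104.3, 21.8, -88.3)
[ 381  389   68   41 1284] 0.066 (array([ 734. , -115.4]), 69.1, 56.5, 7.1)
[422 395  16  13 118] 0.026 (array([ 739.2, -100.4]), 11.7, 11.0, 25.5)
```

View pics/w11.png

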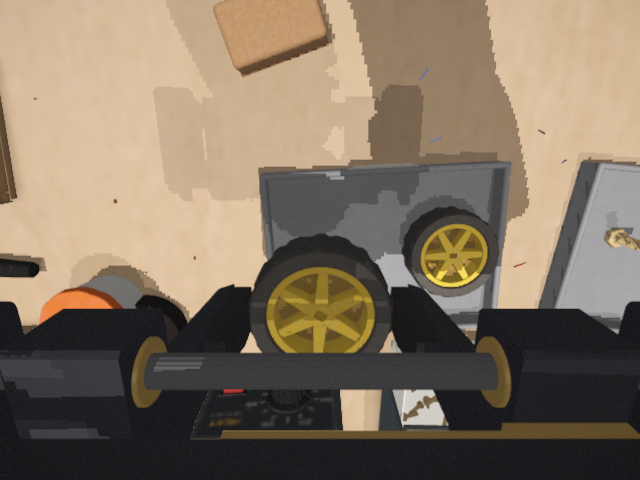

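The wheel hangs level at (320,310), with clear tray floor under it and the sample at (452,255). The cork at (270,30) is untouched. Lowering.

```bash
python3 -m inch '-1 -.001 .002 .025 0 0 0;-1 0 0 .025 0 0 0;-1 0 0 .025 0 0 0;-1 0 0 .012 0 0 0;-1 0 0 .005 0 0 0;-1 0 0 0.002 0 0 0;-1 0 0 0 0 0 0;-1 0 0 0 0 0 0;-1 0 0 0 0 0 0'
python3 -c "
from h import *
go(.604,-.1875,.032,90); print(get_state()['contact_force'])"
```

```text
clock: 31.57
tool_pos: [0.6049, -0.1859, 0.0369]
eef_rot: [-0.0, 1.0, -0.0, 0.001]
contact_force: [0.5, -1.1, -0.5]
opening: 0.718
finger_force: 15.0
tcp [ 0.6049 -0.1859  0.0369] phi 90.0 tilt 0.1 shift [ 0.0009 -0.0016  0.0049] turn 0.0 then shift [ 0.0009 -0.0016  0.0049]
[ 0.46347959 -1.14676019 -0.51248911]
```

```bash
python3 -m inch '-1 0 -.001 .002 0 0 0;-1 0 0 .002 0 0 0;-1 0 0 .0015 0 0 0;-1 0 0 0 0 0 0;-1 0 0 0 0 0 0'
python3 -c "
from h import *
go(.604,-.1875,.032,90); print(get_state()['contact_force'])"
```

```text
clock: 31.98
tool_pos: [0.6041, -0.1874, 0.0304]
eef_rot: [0.0, 1.0, -0.0, -0.0]
contact_force: [-0.9, -0.8, 3.9]
opening: 0.711
finger_force: 15.0
tcp [ 0.6041 -0.1874  0.0304] phi 90.0 tilt 0.03 shift [ 0.0001 -0.0001 -0.0016] turn -0.0 then shift [ 0.0001 -0.0001 -0.0016]
[-0.94151462 -0.82402528  3.93542436]
```

Light contact at the expected height; release and retreat.

```bash
python3 -m inch '.5 0 0 0 0 0 0;.58 0 0 0 0 0 0;.58 0 0 0 0 0 0;.58 0 0 0 0 0 0;.58 0 0 -.01 0 0 0;.58 0 0 -.025 0 0 0;.58 0 0 -.03 0 0 0;.58 0 0 -.03 0 0 0;.58 0 0 -.03 0 0 0;.58 .03 0 -.01 0 0 0;.58 .03 0 0 0 0 0;.58 .03 0 0 0 0 0;.58 .03 0 0 0 0 0;.58 .03 0 0 0 0 0;.58 0 0 0 0 0 0;.58 0 0 0 0 0 0'
python3 - <<'E'
from h import *
p,d=snapshot('top');cv2.imwrite('pics/top1.png',cv2.resize(p[140:340,120:520,::-1],(800,400)))
p,d=snapshot('scene');m=camera_model('scene')
cv2.imwrite('pics/scene1.png',cv2.resize(p[130:390,150:470,::-1],(736,598)))
go(.45,-.19,.16)
E
```

```text
clock: 33.32
tool_pos: [0.4528, -0.1875, 0.1658]
eef_rot: [-0.0, 1.0, -0.001, -0.001]
contact_force: [0.9, 0.4, 0.7]
opening: 0.79
finger_force: 0.0
tcp [ 0.4556 -0.187   0.1658] phi 90.0 tilt 0.12 shift [ 0.0056 -0.003   0.0058]
```

View pics/scene1.png

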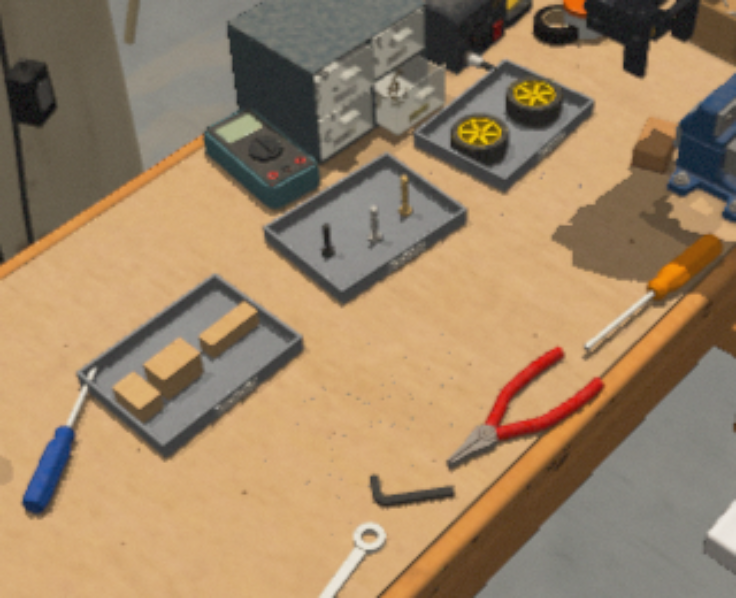

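All five are in their trays. The wheels at (480,138) and (535,98) lie flat and the bolts at (375,225) and (405,197) are upright. The offcuts at (172,367) and (230,330) are flat, the cork at (655,145) is in place, and the arm is clear.

```bash
python3 -c "
from plant import r
print(r.finish_job())"
```

```text
the job is handed in; nothing more can be done
None
```

I sorted the wheel, both bolts and both offcuts into their matching trays, right way up on the bare floor, with the cork block left where it was; the job is handed in at about 33 s, and the final picture shows all five in place.

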